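# Sort mixed support posts on the sloped grading board

### The job

Slide the sorter's shutter fully uphill to open the drop opening, then pick up the steel tray by its handle and tip it gently over the top of the sloped board, so that the four aluminium posts roll down and sort themselves: the two short ones through the opening into the pocket below, the two long ones over it into the end lane. Then set the empty tray back down flat on its black rubber mat. Let the board do the sorting (do not touch the posts with the gripper), and leave the other things on the bench where they are.

Things in the scene. Friction and masses are not known exactly. Their poses are not given: they have to be found in the camera images.
- sorter: fixed sorter: aluminium board sloping 12 degrees with white side walls 24 mm high, on a 330 x 200 mm base. Origin on the table below the middle of the board's top edge; x level, downhill; y across; z up. Board surface 118 mm high at x=0, falling 0.2126 mm per mm of x to x=235 mm. Side walls 172 mm apart inside up to x=49 mm, narrowing to 138 mm at x=117 mm. No wall at the top edge.
- sorter_landing (a point): middle of the board's surface, 30 mm downhill of its top edge: where the posts should roll on. The drop opening in the board runs from sorter x=122 to 202 mm and is 100 mm wide, with 19 mm ledges either side that carry long posts across.
- short_pocket (a point): middle of the floor of the clear-sided pocket below the drop opening, where the short posts must end: sorter x=100 to 229 mm, 138 mm wide, floor 6 mm high
- long_lane (a point): middle of the floor of the end lane, where the long posts must end: a flat trough beyond the board's lower edge, sorter x=237 to 301 mm, 138 mm wide, floor 46 mm high, closed by a stop wall 107 mm high
- shutter (a joint): steel shutter plate that closes the drop opening from just under the board, in m: 0 shut, 0.090 fully open at its stop. Slides along the slope, opening uphill: its tab moves towards the sorter's -x and rises at 12 degrees. Friction about 2 N; stays where left; starts shut or up to 20 mm open.
- shutter_tab (a point): point on the shutter's black upright tab, 1 mm below the middle of its top. The tab stands beside the board on the sorter's -y side, 118 mm from the middle line; 12 mm thick along the sorter's x, 26 mm wide along y, 50 mm tall. The board's side wall is 20 to 35 mm from it towards +y, and lower than the tab.
- tray: loose steel tray, 142 mm wide (y), 137 mm long (x), walls 32 mm high; about 300 g, 630 g loaded. Origin under the middle of its flat floor; z up; x towards the open pouring lip. Ahead of x=54 mm the floor ramps up at 20 degrees to the lip, so posts stay in while level and roll out when it is tipped lip down well past 20 degrees; 40 empties it. An arched handle stands over it.
- tray_handle (a point): middle of the tray's black handle: a flat bar along the tray's y, 136 mm long, 14 mm thick (along x), 24 mm high; this point is 92 mm above the tray's underside, straight above its origin. Free space under the bar down to the posts' tops at 28 mm.
- tray_lip (a point): middle of the lip's upper edge: 83 mm ahead of the tray's origin along its x and 14 mm above its underside (the lip's plate is 3 mm thick)
- mat: the fixed black rubber mat, 220 x 220 mm and 3 mm thick, on which the tray stands at the start; origin under its middle
- long_a: plain aluminium support post: round bar 24 mm in diameter, 130 mm long, a small dark hole in each end and a thin dark ring near one end; mass about 110 g. Starts lying in the tray beside the other three, in any order, across the tray (parallel to lip and handle). Origin at its middle, on its axis; y axis along the bar. It rolls freely.
- long_b: plain aluminium support post: round bar 24 mm in diameter, 130 mm long, a small dark hole in each end and a thin dark ring near one end; mass about 110 g. Starts lying in the tray beside the other three, in any order, across the tray (parallel to lip and handle). Origin at its middle, on its axis; y axis along the bar. It rolls freely.
- short_a: plain aluminium support post: round bar 24 mm in diameter, 64 mm long, a small dark hole in each end and a thin dark ring near one end; mass about 55 g. Starts lying in the tray beside the other three, in any order, across the tray (parallel to lip and handle). Origin at its middle, on its axis; y axis along the bar. It rolls freely.
- short_b: plain aluminium support post: round bar 24 mm in diameter, 64 mm long, a small dark hole in each end and a thin dark ring near one end; mass about 55 g. Starts lying in the tray beside the other three, in any order, across the tray (parallel to lip and handle). Origin at its middle, on its axis; y axis along the bar. It rolls freely.
- remote: bystander: black remote control, 90 x 42 x 10 mm, lying loose; leave alone
- probe: bystander: brass probe holder, 125 mm long, 14 mm high, lying loose; leave alone
- reagent: bystander: amber jar, 56 mm in diameter, 110 mm high, loose; leave alone
- driver: bystander: screwdriver, 170 mm long, lying loose; leave alone
- handpiece: bystander: dark drill handpiece, 145 mm long, 26 mm thick, on a rubber foot, loose; leave alone
- dish: bystander: glass dish, 90 mm wide, 20 mm high, loose; leave alone
There are look-alikes about, which are no part of the job. Leave any pink or yellow look-alike of the long_b alone.

How it is judged:
By the outcome, as a careful person would: the job done as asked, in the order asked, and still so for the second after the job is handed in, with the robot touching nothing.
It also fails if it takes over 58 s, if anything falls off the work surface, if the arm or the gripper's body presses on something with over 40 N, if the wrist force passes 120 N, or if a joint passes its speed limit or range.

### The arm

A 7-joint arm with a two-finger parallel gripper is mounted at the origin on the work surface. World frame = base frame: x ahead of the robot, y to its left, z up, the work surface at z = 0. Lengths are in m, angles in rad, forces in N, time in s.
With the tool pointing down it reaches from about 0.4 to 0.875 m from the base axis. Payload 4.4 kg.
Tool frame: the origin (TCP) lies on the centre line of the jaws, within the pads' length; the fingertips stand arm.tip_reach ahead of it and the grasp point (between the pads) is the TCP (arm.tip_reach is the distance from the TCP to the fingertips, in m); z points along the fingers, y is the line along which they close (so a half turn about z gives the same grasp; the last joint's range is limited). The gripper opens to 85 mm and grips with 20 to 120 N. Pads are 22 mm wide; open, the fingers measure 114 mm over their backs; the gripper's body (76 mm by 85 mm) begins 54 mm behind the grasp point. The pads swing forward as they close: fully open they stand 13 mm farther back than shut.
Start: joints at [-1.235, 0.628, 0.038, 1.517, -0.027, 0.996, -0.02], TCP at [0.254, 0.598, 0.25] pointing down, gripper open.
Joint ranges: [-3.06, 3.06], [-0.37, 2.12], [-1.25, 1.32], [0.18, 2.47], [-1.1, 4.24], [0.23, 1.98], [-2.94, 2.94]. Speed limits (rad/s): [2.57, 2.57, 3.14, 3.14, 3.14, 3.14, 3.14].

### API

Orientations are given as a rotation vector (axis times angle).
In Python, from cell import arm gives the robot as it stands. Calls block until the motion is done:
- arm.reach(position, orientation): joint-space move of the TCP to a pose.
- arm.move_linear(position, rotation=None, v=0.15, stop_force=None): straight line of the TCP; rotation=None keeps the orientation; v is the mean speed in m/s. With stop_force (N) it stops when the force on the tool has changed by that much, and returns True; else False.
- arm.move_joints(angles): joint-space move.
- arm.move_gripper(opening): opening from 0.0 (shut) to 1.0 (fully open); the grip force is fixed at half the most; returns when the fingers have stopped.
- arm.wait(seconds).
- arm.solve_ik(position, orientation): joint angles nearest the present ones, or None.
- arm.get_state(): the state.
- arm.get_image(name): name is "scene" or "top"; returns (picture, depth): 400x640x3 uint8, blue, green, red; 400x640 float32, m along the optical axis (not along the pixel's ray), 0 where there is no reading.
- arm.calibration(name): a dict with "fx", "fy", "cx", "cy" (pixels), "R" (3x3) and "t" (3): a world point X has camera coordinates R X + t. Camera axes: x right, y down, z forward; pixel columns grow to the right and rows downward; lengths in m; the calibration is good to about 2 mm. A picture is of the moment at which its call begins. calibration takes no time and is no camera call.
A pose or a line that the arm cannot do raises arm.IKError and nothing moves.
- arm.close_job(): hands the job in; it is judged then, once.
The state is a dict: "time_s": time; "joints": joint angles; "joint_vel": joint speeds; "joint_torque": joint torques, N m; "tool_pos": TCP position; "tcp_rot": TCP orientation; "force": force on the tool from outside, world axes, zero at the start; "ft_torque": the same for the moment, N m; "finger_gap": opening from 0.0 (shut) to 1.0 (fully open); "finger_force": force on a finger pad.
Only numpy, scipy, OpenCV 4.12 (cv2) and the standard library are available. Lean on these libraries where they do the work, as an engineer would, in place of code of your own. Each camera call takes 0.05 s, during which the arm holds its last target. There are 200 camera calls.

## Working session

There is one attempt and no reset: what is moved stays moved. The work goes in short steps, each a Python script; the robot and the scene stay as the last script left them, time stands still between calls to the robot, and variables do not carry over. Pictures are saved under pics/ and viewed, at most 10 in all, crops included, and the job is handed in when it is done.

```bash
mkdir -p pics; ls; python3 - <<'E'
from cell import arm
import cv2,numpy as np
for n in("scene","top"):
    im,d=arm.get_image(n);cv2.imwrite(f"pics/{n}0.png",im);np.save(f"pics/{n}0.npy",d);c=arm.calibration(n)
    print(n,c["fx"],c["cx"],c["cy"],"cam at",-np.array(c["R"]).T@c["t"]);print(np.round(c["R"],3))
s=arm.get_state();print(s,arm.tip_reach)
E
```

```text
pics
scene 474.2922574827201 320.0054088446549 207.164394707404 cam at [1.07478791 0.8078713  1.09465926]
[[-0.749  0.662  0.011]
 [ 0.481  0.556 -0.678]
 [-0.455 -0.503 -0.735]]
top 395.62701417865554 320.83354401194936 197.8287122422526 cam at [0.36763163 0.167858   1.21286133]
[[-0.01  -1.    -0.004]
 [-0.995  0.01  -0.098]
 [ 0.098  0.003 -0.995]]
{'time_s': 0.1, 'joints': array([-1.23480522,  0.62923294,  0.03842827,  1.51828165, -0.02702388,
        0.99628086, -0.01997504]), 'joint_vel': array([-0.00246304, -0.0024434 ,  0.00177223, -0.0013381 , -0.00010999,
       -0.00027356,  0.00057688]), 'joint_torque': array([ 2.97530627e-03, -5.64533150e+01,  1.23062287e+00, -1.93978339e+01,
        1.13287690e-02,  5.30821737e-03, -1.75190763e-06]), 'tool_pos': array([0.25394439, 0.59776819, 0.24948974]), 'tcp_rot': array([-6.26786753e-01, -3.07807375e+00,  2.59033154e-03]), 'force': array([ 0.45729242,  0.3558595 , -0.28776738]), 'ft_torque': array([ 0.04649624, -0.03700626, -0.04828724]), 'finger_force': 0.0, 'finger_gap': 0.9980238236039927} 0.019
```

View pics/scene0.png

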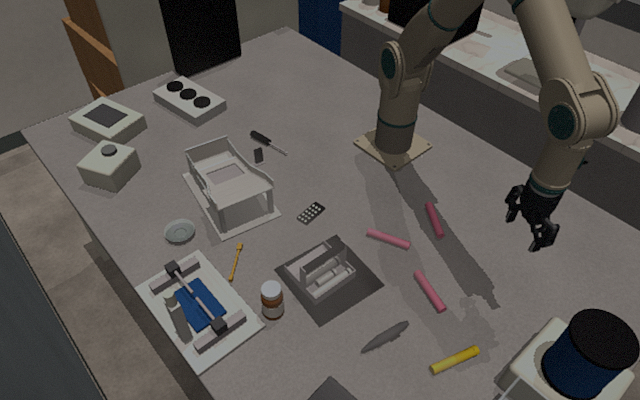

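View pics/top0.png

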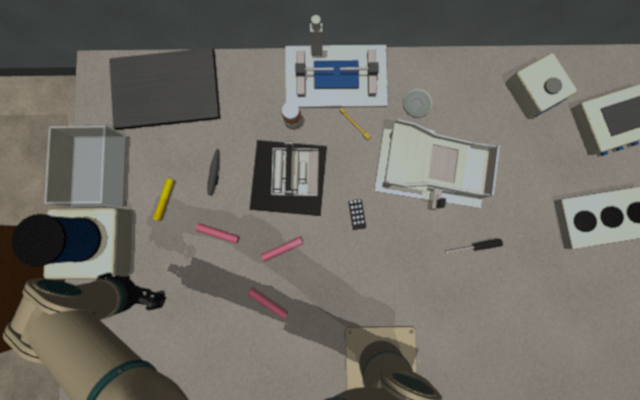

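The scene picture shows the tray on its black mat at (325,270), the sorter at (230,180), and loose pink (388,239), (434,220), (430,291) and yellow (455,360) look-alike bars. In the top view the tray is at (297,170), the sorter at (440,160) with its uphill end left and the tab at (437,200). The fixture at (335,75) with a bar, and the pink and yellow bars, could be confused with tray or posts. I take the tray on the black mat.

```bash
cat > h.py <<'E'
from cell import arm
import cv2,numpy as np
def cloud(n,d):
    c=arm.calibration(n);v,u=np.mgrid[:400,:640]
    P=np.stack([(u-c["cx"])/c["fx"]*d,(v-c["cy"])/c["fy"]*d,d],-1)
    return (P-np.array(c["t"]))@np.array(c["R"])
def ray(n,u,v,z):
    c=arm.calibration(n);R=np.array(c["R"]);o=-R.T@c["t"]
    r=R.T@np.array([(u-c["cx"])/c["fx"],(v-c["cy"])/c["fy"],1.]);return o+r*(z-o[2])/r[2]
E
python3 - <<'E'
from h import *
im=cv2.imread("pics/top0.png");d=np.load("pics/top0.npy");P=cloud("top",d)
print("table z",np.median(P[260:300,420:600,2]))
Z=P[...,2]
hm=cv2.applyColorMap(np.clip(Z*255/.16,0,255).astype(np.uint8),cv2.COLORMAP_JET)
a=cv2.resize(im[110:225,240:510],None,fx=2.9,fy=2.9,interpolation=cv2.INTER_CUBIC)
sc=cv2.imread("pics/scene0.png")[125:325,170:390]
b=cv2.resize(sc,None,fx=1.3,fy=1.3)
h2=cv2.resize(hm[110:225,240:510],(480,260))
bot=np.hstack([b[:260],h2]);bot=cv2.resize(bot,(a.shape[1],260))
cv2.imwrite("pics/crop1.png",np.vstack([a,bot])[:600])
g=cv2.cvtColor(im,cv2.COLOR_BGR2GRAY)
# mat
m=((g<60)&(np.abs(Z)<.02)).astype(np.uint8);m[:,:240]=0;m[:,335:]=0;m[:130]=0;m[220:]=0
pts=np.argwhere(m)[:,::-1].astype(np.float32)
W=np.array([ray("top",u,v,.003)[:2] for u,v in pts],np.float32)
r=cv2.minAreaRect(W);print("mat",r)
# sorter base: z<0.012 bright
box=np.zeros_like(m);box[115:212,370:505]=1
mb=(box&(g>150)).astype(np.uint8)
n,l,st,ce=cv2.connectedComponentsWithStats(mb);k=1+np.argmax(st[1:,4]);
print("sorter white comp",st[k])
low=(Z<.02)&(Z>.001)&(g>130)&(box>0)
W=P[low][:,:2].astype(np.float32);print("base",low.sum(),cv2.minAreaRect(W))
# tab: dark
tb=(g<70)&(Z>.05)&(box>0);print("tab",tb.sum(),np.median(P[tb],0),P[tb].min(0),P[tb].max(0),np.argwhere(tb).mean(0))
# handle
hb=np.zeros_like(m);hb[135:205,265:328]=1
hd=(Z>.085)&(hb>0);Q=P[hd];print("handle",hd.sum(),np.median(Q,0));print(cv2.minAreaRect(Q[:,:2].astype(np.float32)))
tr=(Z>.02)&(hb>0);print("tray",cv2.minAreaRect(P[tr][:,:2].astype(np.float32)))
# board
bd=(Z>.06)&(box>0)&(g>150);print("board",cv2.minAreaRect(P[bd][:,:2].astype(np.float32)))
E
```

```text
table z 0.0005973690915992805
mat ((0.5521454811096191, 0.27204185724258423), (0.21503716707229614, 0.2152450680732727), 84.25887298583984)
sorter white comp [ 386  123  102   71 4463]
base 2505 ((0.5939851999282837, -0.19153502583503723), (0.4218185842037201, 0.3022623360157013), 89.37847900390625)
tab 67 [ 0.45836985 -0.15913225  0.12519544] [ 0.44712627 -0.16914818  0.0588527 ] [ 0.52074188 -0.01517231  0.13380231] [202.6119403  439.58208955]
handle 312 [0.56034538 0.26295647 0.10742399]
((0.495501846075058, 0.24305760860443115), (0.2887501120567322, 0.06816494464874268), 17.17691993713379)
tray ((0.5024498105049133, 0.2478427141904831), (0.2772810161113739, 0.1463189572095871), 2.8594915866851807)
board ((0.5602412223815918, -0.06786587834358215), (0.2646360993385315, 0.5482922792434692), 13.487683296203613)
```

View pics/crop1.png

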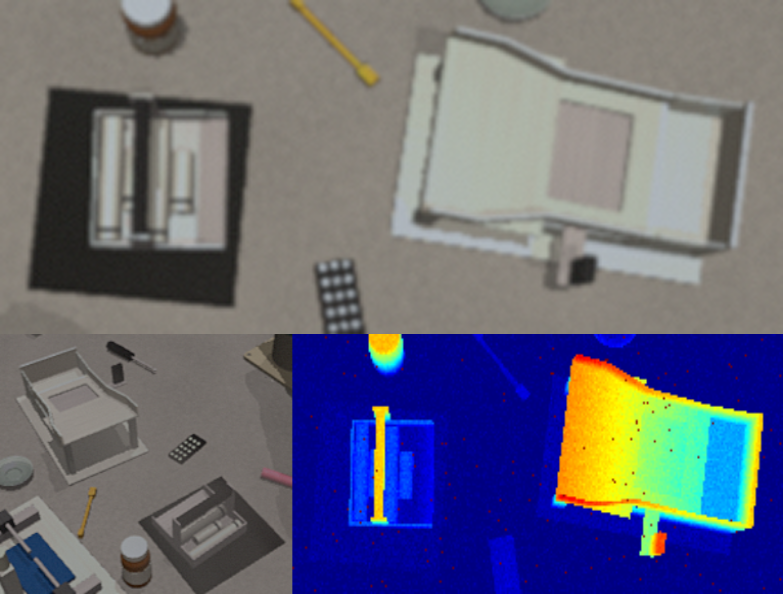

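```bash
python3 - <<'E'
from h import *
ds=[np.load("pics/top0.npy")]+[arm.get_image("top")[1] for _ in range(4)]
d=np.median(ds,0).astype(np.float32);d=cv2.medianBlur(d,3);P=cloud("top",d);np.save("pics/dm.npy",d)
Z=P[...,2];im=cv2.imread("pics/top0.png");g=cv2.cvtColor(im,cv2.COLOR_BGR2GRAY)
def sub(z0,z1,r0,r1,c0,c1):
    m=np.zeros(Z.shape,bool);m[r0:r1,c0:c1]=1;return m&(Z>z0)&(Z<z1)
def big(m):
    n,l,s,_=cv2.connectedComponentsWithStats(m.astype(np.uint8));return l==1+np.argmax(s[1:,4])
def rect(m):
    return cv2.minAreaRect(P[m][:,:2].astype(np.float32))
hd=big(sub(.095,.12,130,205,265,328));print("handle",hd.sum(),rect(hd),P[hd].mean(0))
A=P[hd];c=A.mean(0);_,_,V=np.linalg.svd(A[:,:2]-c[:2]);print("handle dir",V[0],"ends",np.percentile((A[:,:2]-c[:2])@V[0],[0,2,98,100]))
tr=big(sub(.02,.12,130,205,260,330));print("tray",rect(tr))
# board plane
bm=sub(.05,.14,120,200,395,435)&(g>120);Q=P[bm]
for _ in range(6):
    k=np.linalg.lstsq(np.c_[Q[:,:2],np.ones(len(Q))],Q[:,2],rcond=None)[0];
    A=P[bm];r=A[:,2]-np.c_[A[:,:2],np.ones(len(A))]@k;Q=A[np.abs(r)<.006]
print("plane",k,"slope",np.hypot(*k[:2]),"n",len(Q));ex=-k[:2]/np.hypot(*k[:2]);print("ex",ex)
S=big(sub(.03,.16,115,215,375,510));print("sorter rect",rect(S))
for nm,e in(("plane",ex),):
    ey=np.array([-e[1],e[0]]);
    s=P[S][:,:2]@e;t=P[S][:,:2]@ey;print(nm,"s range",np.percentile(s,[0,1,99,100]),"t",np.percentile(t,[0,1,99,100]),"x0 from z=.118",)
    # plane at z=118: k.xy+k2=.118
    print("s0 by plane", (k[2]-.118)/np.hypot(*k[:2]))
tab=big(sub(.11,.15,190,212,425,450));print("tab",tab.sum(),P[tab].mean(0),rect(tab));print(np.argwhere(tab).min(0),np.argwhere(tab).max(0))
print(np.round(Z[190:214,430:450]*1000).astype(int))
sw=big(sub(.09,.125,140,205,480,510));print("stopwall",sw.sum(),rect(sw),P[sw].mean(0))
E
```

```text
handle 265 ((0.5678203105926514, 0.26441121101379395), (0.017217613756656647, 0.1411493420600891), 88.73255157470703) [0.56855998 0.26440907 0.10682861]
handle dir [-0.99955074  0.029972  ] ends [-0.06983249 -0.06960285  0.06858195  0.07133242]
tray ((0.5676764249801636, 0.2528606653213501), (0.13297970592975616, 0.1442122906446457), 88.128173828125)
plane [0.03934374 0.22728028 0.10085305] slope 0.230660473750954 n 2299
ex [-0.17056991 -0.98534558]
sorter rect ((0.5580698847770691, -0.17036724090576172), (0.3106745481491089, 0.22096404433250427), 79.26644897460938)
plane s range [-0.08125189 -0.0787212   0.22257009  0.22725476] t [0.46827776 0.48093973 0.6858662  0.69182892] x0 from z=.118
s0 by plane -0.0743384990268834
tab 55 [ 0.45936048 -0.16207434  0.12561485] ((0.4595096707344055, -0.16302978992462158), (0.011640246026217937, 0.024214597418904305), 75.79230499267578)
[198 439] [207 445]
[[ 14  19  25  43  81  82  82  80  79  78  78  77  58  52  55  58  59  60
   59  60]
 [  8   8  19  79  82  82  81  81  79  78  78  77  52  34  38  42  42  48
   52  52]
 [  6   6   8  80  82  
[... 1306 characters left out ...]
  1   1   1   1   1
    1   1]
 [  0   1   0   1   1   2   2  78  78   1   1   1   1   1   1   1   1   0
    1   1]
 [  0   0   0   1   0   1   0   1   0   0   0   0   0   0   1   1   0   0
    1   1]
 [  0   0   0   0   0   0  -1   0   0   0   0   0   0   0   1   1   0   0
    1   1]
 [  0   0   0   0   0   0   0   0   0   0   0   0   0   0   1   1   0   0
    0   0]
 [  0   0   1   0   0   0   0   0   0  -1  -1  -1   0   0   1   1   1   0
    1   1]
 [  0   0   1   1   1   0   0   0   0   0   0   0   1   1   1   1   1   0
    0   0]]
stopwall 269 ((0.5560885071754456, -0.30878016352653503), (0.04737558215856552, 0.15028561651706696), 87.41697692871094) [ 0.55571769 -0.31724214  0.10027934]
```

```bash
python3 - <<'E'
from h import *
d=np.load("pics/dm.npy");P=cloud("top",d);Z=P[...,2]
def fit(p,nm):
    p=np.array(p);
    for _ in range(4):
        c=np.median(p,0) if _==0 else p.mean(0);_,_,V=np.linalg.svd(p[:,:2]-p[:,:2].mean(0));n=V[1];r=(p[:,:2]-p[:,:2].mean(0))@n;k=np.abs(r)<max(.0015,2*np.median(np.abs(r)));p=p[k]
    v=V[0];a=np.degrees(np.arctan2(v[1],v[0]));print(nm,len(p),"centre",p.mean(0).round(4),"angle mod90",round((a+45)%90-45,2));return p.mean(0)
pts=lambda L:[P[r,c] for r,c in L]
E=[];F=[]
for r in range(130,180):
    c=np.where(Z[r,375:430]>.1)[0];
    if len(c):E.append((r,375+c[0]))
fit(pts(E),"top edge")
for r in range(150,190):
    c=np.where((Z[r,470:515]>.09))[0]
    if len(c):F.append((r,470+c[-1]))
fit([P[r,c-1] for r,c in F],"stop wall")
B=[]
for r in range(140,185):
    c=np.where((Z[r,360:400]>.0035))[0]
    if len(c):B.append((r,360+c[0]))
fit(pts(B),"base uphill edge")
C=[]
for c in list(range(380,425))+list(range(450,480)):
    r=np.where((Z[180:215,c]>.0035))[0]
    if len(r):C.append((180+r[-1],c))
fit(pts(C),"base -y edge")
# near wall outer edge, straight uphill part & narrow part
for a,b in((392,410),(450,490)):
  for nm,last in(("-y wall",1),("+y wall",0)):
    D=[]
    for c in range(a,b):
        r=np.where(Z[115:212,c]>(.115 if a<400 else .08))[0]
        if len(r):D.append((115+r[-1 if last else 0],c))
    fit(pts(D),f"{nm} {a}")
print("tab top ray",ray("top",443,202.2,.13))
E
```

```text
top edge 50 centre [ 0.5967 -0.0219  0.1167] angle mod90 -9.83
stop wall 40 centre [ 0.5526 -0.3207  0.1064] angle mod90 -9.82
base uphill edge 44 centre [ 0.5962 -0.0075  0.0052] angle mod90 -9.95
base -y edge 75 centre [ 0.4818 -0.1541  0.0052] angle mod90 -9.82
-y wall 392 18 centre [ 0.5093 -0.0503  0.125 ] angle mod90 -6.27
+y wall 392 10 centre [ 0.6878 -0.0647  0.1357] angle mod90 -8.32
-y wall 450 40 centre [ 0.4905 -0.2539  0.0883] angle mod90 -9.88
+y wall 450 40 centre [ 0.6372 -0.2577  0.097 ] angle mod90 -9.67
tab top ray [ 0.45926187 -0.16441205  0.13      ]
```

Heights agree with the specification: tab top 130 mm, handle top 107 mm, board edge about 118 mm. Four separate edges give a sorter yaw of 9.85°, and the tab is 119 mm off the middle line (118 given). The tray lip already faces the sorter. I'll check IK for the key poses, then open the shutter.

```bash
cat >> h.py <<'E'
from scipy.spatial.transform import Rotation as Ro
O=np.array([.6044,-.0222,0]);YS=9.85;YT=1.7
HAND=np.array([.5680,.2644,.095])
def axes(yaw):
    a=np.radians(yaw);ex=np.array([-np.sin(a),-np.cos(a),0]);return ex,np.array([-ex[1],ex[0],0])
def rot(yaw,tilt=0,sg=1):
    ex,ey=axes(yaw);y=sg*ex;z=np.array([0,0,-1.]);R=np.c_[np.cross(y,z),y,z]
    return (Ro.from_rotvec(ey*np.radians(tilt))*Ro.from_matrix(R)).as_rotvec()
def S(x,y,z):
    ex,ey=axes(YS);return O+ex*x+ey*y+np.array([0,0,z])
def tip(tilt,lx,lz):   # TCP (handle point) so that the lip's upper edge is at sorter x=lx, z=lz
    t=np.radians(tilt);dx=.083*np.cos(t)-.078*np.sin(t);dz=-.083*np.sin(t)-.078*np.cos(t)
    return S(lx-dx,0,lz-dz)
E
python3 - <<'E'
from h import *
print("tab pred",S(.165,-.118,.13),"long lane",S(.27,0,.046))
T=[("tab",(S(.165,-.118,.12),YS,0)),("tabup",(S(.07,-.118,.14),YS,0)),("pick",(HAND,YT,0)),("hi",(HAND+[0,0,.17],YT,0))]
T+=[(f"tip{t}",(tip(t,.02,.126),YS,t)) for t in(0,15,30,45,50)]
for sg in(1,-1):
    for n,(p,y,t) in T:
        q=arm.solve_ik(p,rot(y,t,sg));print(sg,n,None if q is None else np.round(q,2))
E
```

```text
tab pred [ 0.45991299 -0.16458155  0.13      ] long lane [ 0.55821127 -0.28821993  0.046     ]
1 tab [-0.04  0.67  0.49  2.09 -0.61  0.53 -0.84]
1 tabup [-0.35  0.67  0.67  2.1  -0.72  0.62 -0.92]
1 pick [-0.84  0.88  0.63  1.72 -0.71  0.78 -1.46]
1 hi [-0.92  0.69  0.78  1.58 -0.53  1.09 -1.61]
1 tip0 [-0.55  0.76  0.78  1.68 -0.62  0.97 -1.29]
1 tip15 [-0.33  0.69  0.66  1.71 -0.79  1.03 -1.04]
1 tip30 [-0.08  0.69  0.54  1.72 -0.95  1.17 -0.81]
1 tip45 [ 0.18  0.75  0.36  1.7  -1.03  1.31 -0.65]
1 tip50 [ 0.26  0.78  0.31  1.69 -1.05  1.36 -0.61]
-1 tab [ 0.33  0.61 -0.06  2.08  0.08  0.46  1.6 ]
-1 tabup [ 0.12  0.57 -0.04  2.08  0.04  0.49  1.45]
-1 pick [-0.44  0.79 -0.07  1.71  0.08  0.65  0.99]
-1 hi [-0.46  0.58 -0.04  1.57  0.03  0.99  1.04]
-1 tip0 [-0.13  0.63  0.03  1.66 -0.03  0.85  1.31]
-1 tip15 [ 0.17  0.6  -0.17  1.7  -0.22  0.82  1.58]
-1 tip30 [ 0.51  0.66 -0.43  1.7  -0.36  0.85  1.81]
-1 tip45 [ 0.89  0.87 -0.87  1.68 -0.21  0.87  1.76]
-1 tip50 [ 0.96  0.94 -0.94  1.66 -0.2   0.89  1.78]
```

```bash
python3 - <<'E'
from h import *
R=rot(YS,0,-1)
arm.move_gripper(.6)
s=arm.get_state();arm.reach([s["tool_pos"][0]+.05,.45,.32],rot(YS,0,-1))
arm.reach(S(.165,-.118,.21),R)
im,_=arm.get_image("top");cv2.imwrite("pics/t1.png",im)
hit=arm.move_linear(S(.165,-.118,.117),R,v=.1,stop_force=12);print("down hit",hit)
arm.move_gripper(0);s=arm.get_state();print(s["time_s"],s["finger_gap"],s["finger_force"],s["tool_pos"],s["force"])
p=s["tool_pos"]
E
```

```text
down hit False
5.3167 0.12833460115348475 58.96055817604065 [ 0.46015467 -0.16471559  0.11747154] [-0.8027597   0.91740432  5.60193867]
```

```bash
python3 - <<'E'
from h import *
ex,_=axes(YS);u=-ex*np.cos(np.radians(12))+np.array([0,0,np.sin(np.radians(12))])
p=arm.get_state()["tool_pos"]
hit=arm.move_linear(p+u*.096,v=.05,stop_force=18);s=arm.get_state()
print(hit,(s["tool_pos"]-p)@u,s["force"],s["finger_gap"],s["time_s"])
arm.move_gripper(.6);q=arm.get_state()["tool_pos"]
arm.move_linear(q+[0,0,.10],v=.2)
arm.reach(HAND+[0,.0,.12],rot(YT,0,-1))
im,d=arm.get_image("top");sc,_=arm.get_image("scene")
P=cloud("top",cv2.medianBlur(d,3));Z=P[...,2];m=np.zeros(Z.shape,bool);m[190:215,405:450]=1;m&=(Z>.13)&(Z<.17)
uv=np.argwhere(m);print("tab",P[m].mean(0),P[m][:,2].max())
cv2.imwrite("pics/chk.png",np.vstack([cv2.resize(im[110:225,240:510],(760,324)),cv2.resize(sc[130:330,130:430],(400,267)).repeat(1,0) if 0 else np.hstack([cv2.resize(sc[130:330,130:430],(400,267)),np.zeros((267,360,3),np.uint8)])]))
print(arm.get_state()["time_s"])
E
```

```text
True 0.08675703364888378 [0.30066285 0.36858908 1.19837514] 0.13087036831529142 6.9
tab [ 0.47419983 -0.0788093   0.14532886] 0.1490123730208803
9.4667
```

View pics/chk.png

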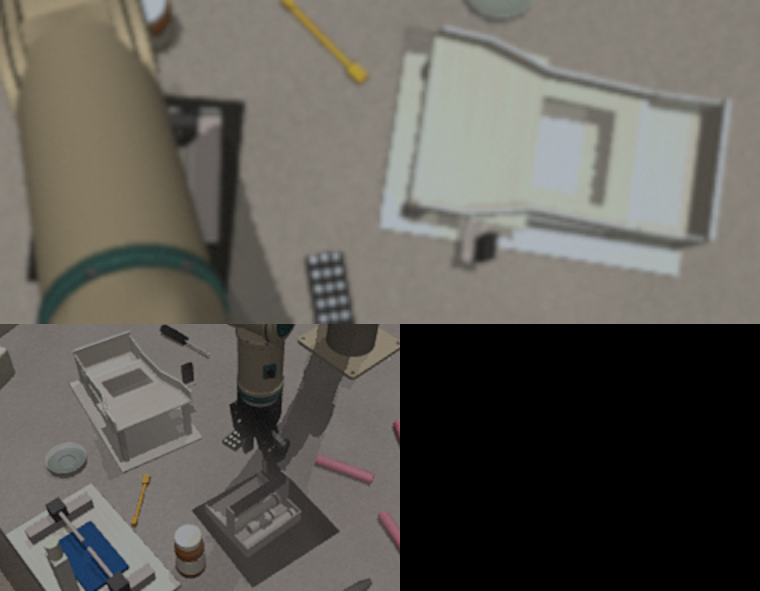

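The shutter is fully open: the tab moved 87 mm to its stop and the opening at (575,155) is clear. The hand is above the handle. Next I grip and lift.

```bash
python3 - <<'E'
from h import *
R=rot(YT,0,-1)
hit=arm.move_linear(HAND,R,v=.1,stop_force=12);print("hit",hit)
arm.move_gripper(0);s=arm.get_state();print(s["time_s"],s["finger_gap"],s["finger_force"],s["tool_pos"],s["force"],s["ft_torque"])
hit=arm.move_linear(HAND+[0,0,.17],v=.12);s=arm.get_state();print(s["time_s"],s["finger_gap"],s["finger_force"],s["tool_pos"],s["force"],s["ft_torque"])
arm.move_linear(tip(0,.005,.185),rot(YS,0,-1),v=.14)
arm.move_linear(tip(14,.015,.15),rot(YS,14,-1),v=.08)
s=arm.get_state();print(s["time_s"],s["force"],s["tool_pos"])
im,_=arm.get_image("top");sc,_=arm.get_image("scene")
cv2.imwrite("pics/chk2.png",np.hstack([cv2.resize(im[90:225,330:510],(400,300)),cv2.resize(sc[60:300,130:400],(400,356))[:300]]))
E
```

```text
hit False
11.2417 0.1554725347340653 59.95250165462494 [0.568176   0.26399475 0.09542048] [-0.1284992  -2.10976199  3.55762399] [-0.22273333  0.129626    0.02967381]
12.8083 0.15546379061394416 58.563464283943176 [0.56746126 0.26421966 0.26408739] [-0.34682264 -0.39659999 -5.23533103] [ 0.01935722 -0.03327754  0.04591323]
15.1 [ 0.16957961  1.2872376  -5.8962235 ] [0.612635   0.02450844 0.24598239]
```

View pics/chk2.png

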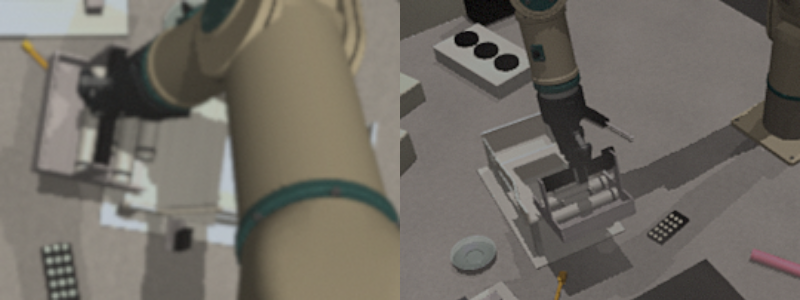

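```bash
python3 - <<'E'
from h import *
arm.move_linear(tip(19,.02,.127),rot(YS,19,-1),v=.06)
ims=[]
for t in np.arange(22,44,3):
    arm.move_linear(tip(t,.02,.127),rot(YS,t,-1),v=.02)
    ims.append(arm.get_image("scene")[0][110:270,150:330])
s=arm.get_state();print(s["time_s"],s["force"],s["tool_pos"])
arm.wait(.6);sc=arm.get_image("scene")[0];ims.append(sc[110:270,150:330]);print(arm.get_state()["force"])
cv2.imwrite("pics/seq.png",np.vstack([np.hstack([cv2.resize(i,(264,235)) for i in r]) for r in([ims[1],ims[3],ims[5]],[ims[6],ims[7],ims[8]])]))
E
```

```text
19.725 [-0.21276779 -0.28782742 -3.03897525] [ 0.60227285 -0.03471416  0.24055923]
[ 0.17081249 -0.27420299 -1.85061112]
```

View pics/seq.png

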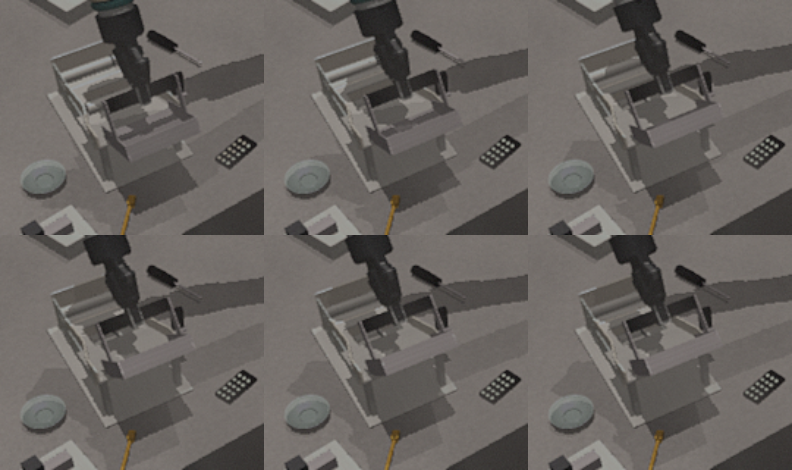

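The tray looks empty: the wrist force fell by about 3.3 N, which matches the posts' 330 g. A long post shows in the end lane. I'll back off and look before setting the tray down.

```bash
python3 - <<'E'
from h import *
R=rot(YT,0,-1)
arm.move_linear(tip(43,.02,.175),v=.1)
arm.move_linear(tip(0,.0,.19),rot(YS,0,-1),v=.15)
arm.move_linear(HAND+[0,0,.16],R,v=.2)
s=arm.get_state();print(s["time_s"],s["force"],s["finger_gap"])
im,d=arm.get_image("top");sc,_=arm.get_image("scene")
cv2.imwrite("pics/chk3.png",np.hstack([cv2.resize(im[115:215,370:510],(420,300)),cv2.resize(sc[120:300,170:390],(367,300))]))
E
```

```text
23.1417 [-0.69857793 -0.45299161 -3.65165518] 0.152470121817319
```

View pics/chk3.png

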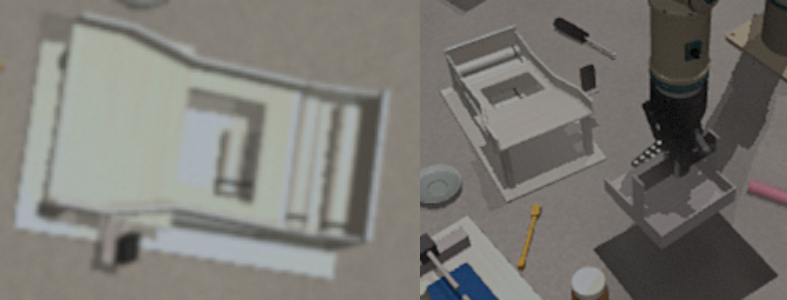

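Both long posts are in the lane at (300–345,170), and short posts lie in the pocket at (237,165). The tray is empty. Next I set it down.

```bash
python3 - <<'E'
from h import *
R=rot(YT,0,-1)
arm.move_linear(HAND+[0,0,.02],R,v=.15)
hit=arm.move_linear(HAND-[0,0,.002],R,v=.02,stop_force=5);s=arm.get_state();print(hit,s["tool_pos"],s["force"],s["ft_torque"])
arm.move_gripper(.5);p=arm.get_state()["tool_pos"]
arm.move_linear(p+[0,0,.12],v=.12)
arm.reach([.40,.30,.33],R)
d=np.median([arm.get_image("top")[1] for _ in range(3)],0).astype(np.float32);im,_=arm.get_image("top");sc,_=arm.get_image("scene")
P=cloud("top",cv2.medianBlur(d,3));Z=P[...,2]
m=np.zeros(Z.shape,bool);m[130:205,260:330]=1
h=m&(Z>.095)&(Z<.12);print("handle",h.sum(),P[h].mean(0))
for nm,z0,z1,r in(("pocket",.02,.045,(140,190,425,462)),("lane",.055,.085,(140,200,465,497))):
    k=np.zeros(Z.shape,bool);k[r[0]:r[1],r[2]:r[3]]=1;k&=(Z>z0)&(Z<z1);Q=P[k]-O;ex,ey=axes(YS);print(nm,k.sum(),"x",np.percentile(Q@ex,[2,50,98]),"y",np.percentile(Q@ey,[2,50,98]))
print(arm.get_state()["time_s"],arm.get_state()["force"])
cv2.imwrite("pics/chk4.png",np.vstack([cv2.resize(im[110:225,240:510],(790,336),interpolation=cv2.INTER_CUBIC),np.hstack([cv2.resize(sc[130:330,130:430],(396,264)),cv2.resize(im[135:195,420:500],(394,264),interpolation=cv2.INTER_CUBIC)])]))
E
```

```text
True [0.56774627 0.26418513 0.09543467] [-0.24463511 -1.12425154  4.81782423] [0.08623767 0.05531424 0.00014109]
handle 273 [0.56624095 0.26447103 0.10623941]
pocket 265 x [0.15407787 0.19689465 0.21445439] y [-0.07231142 -0.00287587  0.03136831]
lane 1075 x [0.22772046 0.27766065 0.30210391] y [-0.07248388  0.00828476  0.0696921 ]
27.85 [-0.9749742   0.02282954  0.09800455]
```

View pics/chk4.png

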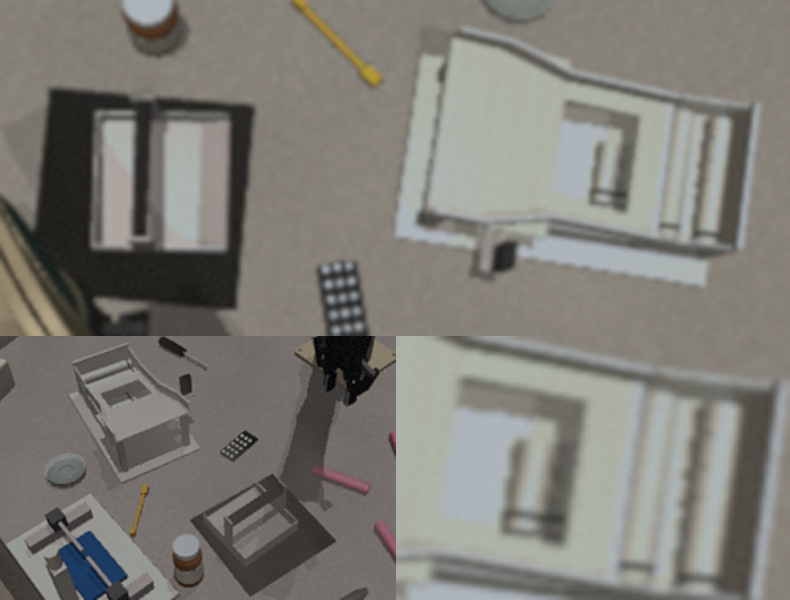

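The tray is empty and flat on its mat, with its handle at 106 mm as before. Both short posts are in the pocket, with rings at (515,515) and (550,520). Both long posts are in the lane and the bystanders have not moved.

```bash
python3 -c "
from cell import arm
print(arm.close_job())"
```

```text
the job is handed in; nothing more can be done
None
```

The job is handed in at about 28 s on the robot's clock: the shutter is fully open, the two short posts are in the pocket, the two long posts are in the end lane, and the empty tray is flat on its mat; the judging result was not shown.

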